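# Zero the bench gauge on the distributor and hold its recessed reset button

### The arm

A 6-joint arm with a two-finger parallel gripper is mounted at the origin on a cart in front of the work surface, level with it; the furniture and walls round the work are solid. World frame = base frame: x ahead of the robot, y to its left, z up, the work surface at z = 0. Lengths are in m, angles in rad, forces in N, time in s.
With the tool pointing down it reaches from about 0.25 to 0.775 m from the base axis. Payload 4 kg.
Tool frame: the origin (TCP) lies between the finger pads; the fingertips stand 25 mm ahead of it and the grasp point (between the pads) lies 6 mm ahead of it (robot.tip_reach is the distance from the TCP to the fingertips, in m); z points along the fingers, y is the line along which they close (so a half turn about z gives the same grasp; the last joint's range is limited). The gripper opens to 94 mm and grips with 3 to 60 N. Pads are 16 mm wide; open, the fingers measure 119 mm over their backs; the gripper's body (75 mm by 177 mm) begins 78 mm behind the grasp point.
Start: joints at [-1.388, 0.087, 1.371, -0, 1.684, -0.103], TCP at [0.155, -0.528, 0.231] pointing down, gripper open.
Joint ranges: [-3.1, 3.1], [-0.76, 2.03], [0.27, 2.55], [-1.08, 4.22], [0.17, 2.65], [-2.57, 2.57]. Speed limits (rad/s): [2.79, 2.79, 3.14, 3.14, 3.14, 3.14].

### API

Orientations are given as [roll, pitch, yaw] about the fixed x, y, z axes, in that order (R = Rz(yaw) Ry(pitch) Rx(roll)).
In Python, from bench import sensors, snapshot, camera_info, ticket, robot gives the robot as it stands.
- The arm moves only by the tool arm_command, never from a script. Its argument "plan" is a list of rows, each an object with "grip": the closure, from -1 (fully open) to 1 (shut); "slide": the shift along the tool's x, y, z normalised to -1 to 1, where 1 is 500 mm, a list of three; "spin": the turn about the tool's z normalised to -1 to 1, where 1 is 5 degrees. A call has 1 to 10 rows; each row shifts and turns the commanded pose from where the row before left it, along the tool's axes as they then stand; what a row does not reach is not made up. A row lasts 1/8 s, in which the tool goes at most 62.5 mm and 10.7 degrees, less where a joint would pass 70% of its speed; a pose out of reach is approached as far as the arm can. A call with a number of a shift or a turn outside -1 to 1 is refused whole. A call with a gripper value outside its range is refused whole. The fingers move at their own pace and stop on an object; the grip force is fixed at half the most. Time passes only in rows, so rows that do not move let the fingers close. It gives the time, the measured TCP pose, the force, the opening and the grip force at its end, in the units of the state.
- sensors.get_obs(): the state, without advancing time (a new reading comes with each control period).
- snapshot(name): name is "scene" or "side" or "wrist"; returns the picture (384x512x3 uint8, red, green, blue); there is no depth.
- camera_info(name): a dict with "fx", "fy", "cx", "cy" (pixels), "position" and "rotation" of the camera in the world. Camera axes: x right, y up, looking along -z (the intrinsics and any distortion apply to the point x, -y, -z); pixel columns grow to the right and rows downward; lengths in m; the calibration is good to about 2 mm. The wrist camera is an equidistant fisheye: a pixel r from the principal point sees the ray r / f radians off the axis. A picture is of the moment at which its call begins: read the wrist's pose just before it. camera_info takes no time and is no camera call; for the wrist camera it gives the pose at the moment of the call.
- ticket.close_job(): hands the job in; it is judged then, once.
The state is a dict: "time": time; "joint_positions": joint angles; "qvel": joint speeds; "joint_torque": joint torques, N m; "tool_pos": TCP position; "ee_rot": TCP orientation; "wrist_force": force on the tool from outside, world axes, zero at the start; "wrist_torque": the same for the moment, N m; "width": finger opening in m; "finger_force": force on a finger pad.
Only numpy, scipy, OpenCV 4.12 (cv2) and the standard library are available. Lean on these libraries where they do the work, as an engineer would, in place of code of your own. Each camera call takes 0.05 s, during which the arm holds its last target. There are 200 camera calls.

### The job

Zero the bench gauge on the coffee distributor that stands on its bed. Slide the gauge's jaw along until the distributor is pressed snugly between the jaw and the fixed anvil and let the jaw stay there; then take the blue-handled stylus from its stand, reach it through the small hole in the top of the gauge's housing and push the recessed orange button right down. Finish while still holding the stylus with the button held down; the distributor stays upright and clamped, and the other things on the worktop are left where they are.

Things in the scene. Friction and masses are not known exactly. Their poses are not given: they have to be found in the camera images.
- gauge: Bench gauge bolted to the worktop: dark steel bed 90 mm wide (its x), 262 mm long (its y, -127 to +135); origin on the worktop, z up. Jaw and distributor slide on a strip whose top is 14 mm above the worktop; the jaw closes towards +y. At the +y end a closed grey housing (84 mm in x, y 65 to 135 mm, top 62 mm above the worktop) with a round 12 mm hole in its 6 mm top plate.
- anvil: Fixed steel block on the gauge, 56 mm wide (x), 10 mm thick, top 54 mm above the worktop; same origin and axes as the gauge. Its flat face looks to the gauge's -y.
- anvil_face (a point): Middle of the anvil's flat face, at (0, 55, 40) mm in the gauge's frame.
- jaw: Sliding jaw: steel plate 56 mm wide (x), 12 mm thick, top 54 mm above the worktop, flat face towards the anvil; behind it a low carriage (50 x 51 mm, top 32 mm up) with a black grip post. Origin at worktop level under the face; axes as the gauge's. Slides along y from a gap of 117 mm (wide open) to 67 mm (shut on the distributor); needs about 1.5 N and stays where it is left.
- jaw_face (a point): Middle of the jaw's flat face, 40 mm above the worktop.
- jaw_grip (a point): Grip point in the black post of the jaw, 78 mm above the worktop. The post measures 22 mm in the gauge's x and 16 mm in its y, reaches from 32 to 94 mm above the worktop and stands 48 mm behind the jaw's face.
- distributor: Round dark grey coffee distributor, 67 mm in diameter at its rim and 38 mm high, standing loose between jaw and anvil; origin at the centre of its underside, z up; 0.2 to 0.35 kg.
- reset_hole (a point): Centre of the 12 mm hole, level with the housing's top surface, 62 mm above the worktop, at (0, 100) mm in the gauge's frame. The hole is vertical.
- reset_button (a joint): How far the recessed orange button is pushed down: 0 at rest, 0.006 m right down. It returns by a spring: about 2 N to start it, 5 N right down.
- button_top (a point): Centre of the button's flat top (22 mm wide, wider than the hole), at rest 22 mm below the rim of the hole.
- stylus_stand: Dark wooden block 54 x 54 x 52 mm fixed on the worktop, on a 62 mm square rubber foot; origin under its centre. A 9 mm hole in its top holds the stylus upright.
- stylus: Stylus standing upright in the stand, 106 mm long, 40 g: steel pin 6 mm thick and 45 mm long below, a 22 mm round collar 4 mm thick that rests on the stand, and a blue square handle 14 x 14 mm, from 49 to 103 mm above the tip. Origin at the tip, z along the stylus towards the handle, x and y square to the handle's flat sides.
- stylus_tip (a point): Lower end of the stylus's pin (in the stand 7 mm above the worktop).
- stylus_grip (a point): Point in the middle of the handle, 80 mm above the tip.
- pink_cup: Pink cup, 75 mm wide, 82 mm high; bystander. Origin at the centre of its underside.
- shot_glass: Clear shot glass, 52 mm wide, 62 mm high; bystander. Origin at the centre of its underside.
- marker: Black and white capped marker, 142 mm long, 13 mm thick (too thick for the hole), lying on the worktop along its x; bystander.
- timer: White kitchen timer, 62 x 68 x 21 mm; bystander. Origin at the centre of its underside.

How it is judged:
By the outcome, as a careful person would: the job done as asked, in the order asked, and still so for the second after the job is handed in, while the arm keeps its last pose, push and grip.
It also fails if it takes over 58 s, if anything falls off the work surface, if the arm or the gripper's body presses on something with over 40 N, if the wrist force passes 120 N, or if a joint passes its speed limit or range.

## Working session

There is one attempt and no reset: what is moved stays moved. The work goes in short steps, Python scripts to look and compute and a tool call to move; the robot and the scene stay as the last step left them, time stands still between calls to the robot, and variables do not carry over. Pictures are saved under pics/ and viewed, at most 12 in all, crops included, and the job is handed in when it is done.

Besides the shell and the picture viewer there is one more tool, called after ">>>" by a JSON object that holds its "fn" and its "kwargs", one argument or row to a line. arm_command: Moves the arm, as the interface text tells. Scaled input: -1 to 1 covers 500 mm each way for a shift and 5 degrees each way for a turn. Its arguments: {"type":"object","properties":{"plan":{"type":"array","items":{"type":"object","properties":{"grip":{"type":"number"},"slide":{"type":"array","items":{"type":"number"}},"spin":{"type":"number"}}}}},"required":["plan"]}

```bash
mkdir -p pics; ls; python3 - <<'E'
from bench import *
import cv2
print(sensors.get_obs())
for n in("scene","side"):
    print(camera_info(n)); cv2.imwrite(f"pics/{n}0.png",snapshot(n)[:,:,::-1])
E
```

```text
pics
{'time': 0.0, 'joint_positions': array([-1.38809215e+00,  8.79113005e-02,  1.37225294e+00, -1.69868899e-05,
        1.68358015e+00, -1.03115573e-01]), 'qvel': array([ 0.00157428,  0.0028221 ,  0.00068226,  0.00148937,  0.00025522,
       -0.00112173]), 'joint_torque': array([ 4.74634380e-04, -3.40175629e+01, -3.02431190e+01,  7.16476841e-02,
        3.30597663e-02, -1.65199740e-04]), 'tool_pos': array([ 0.1549609 , -0.52720312,  0.22932866]), 'ee_rot': array([-3.13945060e+00, -2.04691851e-04,  2.85817636e-01]), 'wrist_force': array([0.29389203, 0.07427498, 0.3147126 ]), 'wrist_torque': array([ 0.02259683, -0.01824642, -0.03535046]), 'finger_force': 0.0, 'width': 0.09394319683500049}
{'fx': 360.03043755070826, 'fy': 360.03043755070826, 'cx': 257.5893261277679, 'cy': 189.42977976425442, 'position': array([0.03164828, 0.79937151, 0.69375977]), 'rotation': array([ 0.98873793, -0.00330659, -2.57253555])}
{'fx': 371.95775440857454, 'fy': 371.95775440857454, 'cx': 254.98142223335137, 'cy': 192.10547942996052, 'position': array([0.12724837, 0.8967034 , 0.5890528 ]), 'rotation': array([ 1.09048649, -0.00407819, -2.68992476])}
```

View pics/scene0.png

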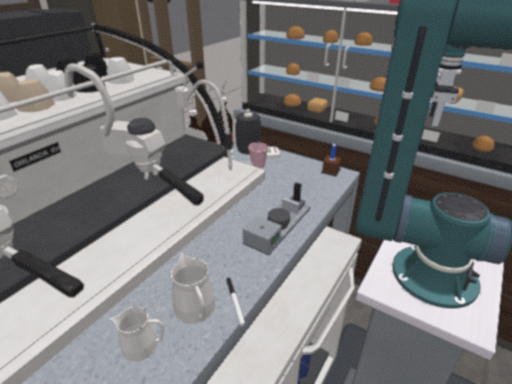

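View pics/side0.png

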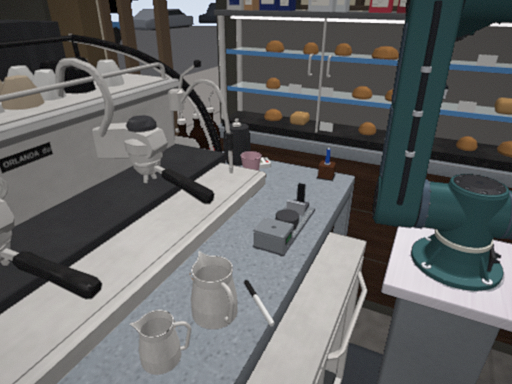

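Scene view: gauge with its housing near (263,233), distributor at (279,215), black jaw post at (297,190) and stylus in its stand at (332,160). The side view agrees: housing (275,232), post (301,193), stylus (327,160). I'll get rough positions from these, then refine with the wrist camera.

```bash
cat > h.py <<'E'
import numpy as np, cv2
from bench import *
from scipy.spatial.transform import Rotation as R
def ray(n,u,v,ci=None):
    c=ci or camera_info(n); x=(u-c['cx'])/c['fx']; y=(v-c['cy'])/c['fy']
    if n=='wrist':
        t=np.hypot(x,y); s=np.sin(t)/t if t>1e-9 else 1; d=np.array([x*s,-y*s,-np.cos(t)])
    else: d=np.array([x,-y,-1.])
    d=R.from_euler('xyz',c['rotation']).apply(d)
    return np.array(c['position']),d/np.linalg.norm(d)
def onz(n,u,v,z,ci=None):
    p,d=ray(n,u,v,ci); return p+d*(z-p[2])/d[2]
def proj(n,P,ci=None):
    c=ci or camera_info(n); q=R.from_euler('xyz',c['rotation']).inv().apply(np.array(P)-c['position'])
    x,y,z=q[0],-q[1],-q[2]
    if n=='wrist':
        r=np.hypot(x,y); t=np.arctan2(r,z); x,y=x/r*t,y/r*t
    else: x,y=x/z,y/z
    return np.array([c['cx']+c['fx']*x,c['cy']+c['fy']*y])
E
python3 - <<'E'
from h import *
np.set_printoptions(precision=3,suppress=True)
for k,a,b,z in(("post top",(298,184),(302,185),.094),("housing",(263,231),(274,231),.062),("stylus top",(333,144),(328,149),.110),("distr",(279,215),(288,215),.052)):
    print(k,onz("scene",*a,z),onz("side",*b,z))
print(camera_info("wrist"))
cv2.imwrite("pics/w0.png",snapshot("wrist")[:,:,::-1])
E
```

```text
post top [ 0.432 -0.063  0.094] [ 0.434 -0.063  0.094]
housing [0.424 0.155 0.062] [0.429 0.158 0.062]
stylus top [ 0.439 -0.353  0.11 ] [ 0.438 -0.349  0.11 ]
distr [0.429 0.057 0.052] [0.432 0.052 0.052]
{'fx': 297.3186396354542, 'fy': 297.3186396354542, 'cx': 254.33081760910042, 'cy': 192.97171892538404, 'position': array([ 0.236, -0.504,  0.384]), 'rotation': array([-0.291,  0.002, -1.284])}
```

View pics/w0.png

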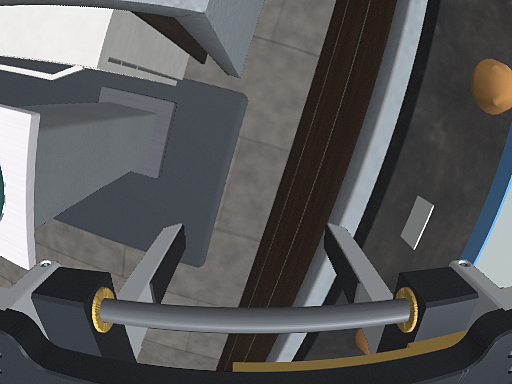

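The wrist camera currently sees only the floor and the counter's edge. Next I move to look at the stylus and the gauge from above.

>>> {"fn": "arm_command", "kwargs": {
  "plan": [
    {"grip": -1,"slide": [0.08,-0.055,-0.02],"spin": 0},
    {"grip": -1,"slide": [0.08,-0.055,-0.02],"spin": 0},
    {"grip": -1,"slide": [0.08,-0.055,-0.02],"spin": 0},
    {"grip": -1,"slide": [0.08,-0.055,-0.02],"spin": 0},
    {"grip": -1,"slide": [0.08,-0.055,-0.02],"spin": 0},
    {"grip": -1,"slide": [0.08,-0.055,-0.02],"spin": 0},
    {"grip": -1,"slide": [0,0,0],"spin": 0.82},
    {"grip": -1,"slide": [0,0,0],"spin": 0.82},
    {"grip": -1,"slide": [0,0,0],"spin": 0.82},
    {"grip": -1,"slide": [0,0,0],"spin": 0.82}
  ]
}}

```text
time: 1.4
tool_pos: [0.3387, -0.3015, 0.2901]
ee_rot: [-3.141, 0.001, -0.003]
wrist_force: [-0.1, -0.2, -0.2]
width: 0.0939
finger_force: 0.0
```

```bash
python3 - <<'E'
from h import *
np.set_printoptions(precision=3,suppress=True)
o=sensors.get_obs();print(o['tool_pos'],o['ee_rot'],o['joint_positions'])
ci=camera_info("wrist");print(ci['position'],ray("wrist",ci['cx'],ci['cy'],ci)[1])
im=snapshot("wrist");cv2.imwrite("pics/w1.png",im[:,:,::-1])
np.save("w1.npy",im);np.save("w1c.npy",ci)
for P in([.438,-.35,.11],[.433,-.063,.094],[.43,.157,.062]):print(proj("wrist",P,ci))
E
```

```text
[ 0.339 -0.302  0.29 ] [-3.141  0.001 -0.003] [-0.852 -0.133  1.469 -0.     1.806  0.721]
[ 0.423 -0.302  0.444] [-0.287  0.001 -0.958]
[297.858  93.454]
[ 73.839 109.835]
[ -9.23  126.404]
```

View pics/w1.png

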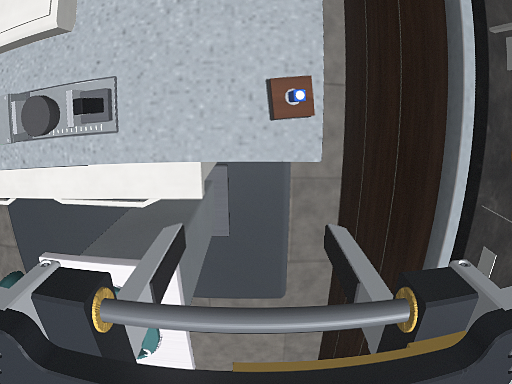

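The stylus sits at (297,96) in its stand, which is turned slightly. The gauge is at left: distributor (40,115), post (90,105). Next I look at the gauge from overhead.

>>> {"fn": "arm_command", "kwargs": {
  "plan": [
    {"grip": -1,"slide": [0.032,-0.1,0],"spin": 0},
    {"grip": -1,"slide": [0.032,-0.1,0],"spin": 0},
    {"grip": -1,"slide": [0.032,-0.1,0],"spin": 0},
    {"grip": -1,"slide": [0.032,-0.1,0],"spin": 0},
    {"grip": -1,"slide": [0.032,-0.1,0],"spin": 0},
    {"grip": -1,"slide": [0.032,-0.1,0],"spin": 0},
    {"grip": -1,"slide": [0.032,-0.1,0],"spin": 0},
    {"grip": -1,"slide": [0,0,0],"spin": 0},
    {"grip": -1,"slide": [0,0,0],"spin": 0}
  ]
}}

```text
time: 2.58
tool_pos: [0.4507, 0.048, 0.2902]
ee_rot: [3.141, 0.001, 0.0]
wrist_force: [0.1, -0.5, -0.6]
width: 0.094
finger_force: 0.0
```

```bash
python3 - <<'E'
from h import *
np.set_printoptions(precision=3,suppress=True)
ci=camera_info("wrist")
im=snapshot("wrist");cv2.imwrite("pics/w2.png",im[:,:,::-1])
np.save("w2.npy",im);np.save("w2c.npy",ci)
print(sensors.get_obs()['tool_pos'],ci['position'])
E
```

```text
[0.451 0.047 0.29 ] [0.535 0.048 0.444]
```

View pics/w2.png

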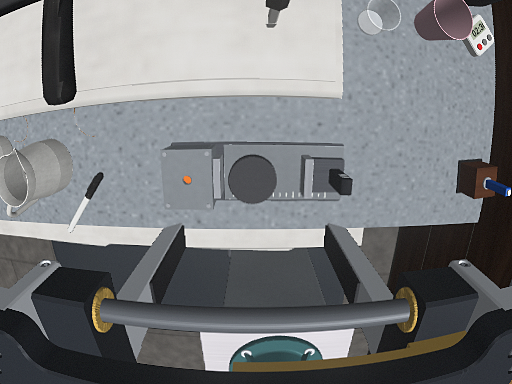

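Overhead view: hole with orange button at (187,180), distributor (252,180), jaw plate ~(307,178), post top (342,182). I'll zoom in for the details.

```bash
python3 - <<'E'
from h import *
im=np.load("w2.npy")[135:220,155:355]
cv2.imwrite("pics/w2c.png",cv2.resize(im,None,fx=4,fy=4,interpolation=cv2.INTER_CUBIC)[:,:,::-1])
E
```

```text
(no output)
```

View pics/w2c.png

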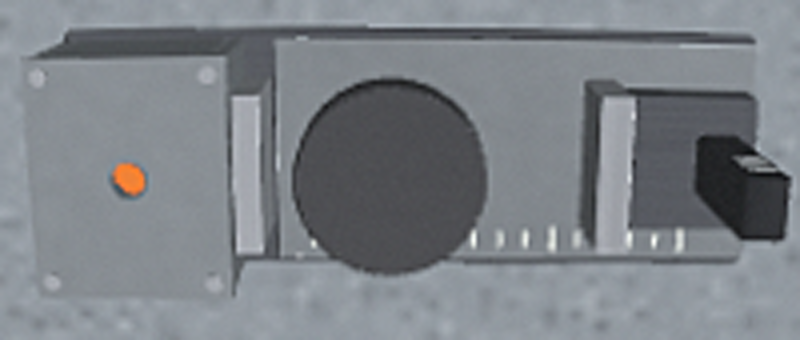

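```bash
python3 - <<'E'
from h import *
np.set_printoptions(precision=4,suppress=True)
ci=np.load("w2c.npy",allow_pickle=True).item()
def w(u,v,z): return onz("wrist",155+(u+.5)/4-.5,135+(v+.5)/4-.5,z,ci)[:2]
def show(k,pts,z):
    q=np.array([w(*p,z) for p in pts]); print(k,q.mean(0),'\n',q)
    d=np.diff(np.vstack([q,q[:1]]),axis=0);print('  sides',np.hypot(*d.T),'ang',np.degrees(np.arctan2(d[:,1],d[:,0])))
show("housing",[(22,58),(230,56),(236,298),(42,296)],.062)
show("screws",[(37,77),(207,75),(215,284),(52,283)],.062)
show("post",[(748,178),(790,178),(783,240),(746,238)],.094)
show("jaw",[(603,97),(636,97),(630,250),(597,250)],.054)
show("anvil",[(232,95),(258,95),(264,253),(238,255)],.054)
print("hole",w(128,180,.062))
E
```

```text
housing [0.4389 0.1384] 
 [[0.4813 0.1738]
 [0.4804 0.1027]
 [0.3969 0.1037]
 [0.397  0.1733]]
  sides [0.071  0.0835 0.0696 0.0842] ang [-90.716  179.3767  89.9016   0.3321]
screws [0.4382 0.1398] 
 [[0.4747 0.1688]
 [0.4742 0.1105]
 [0.402  0.1107]
 [0.4019 0.1691]]
  sides [0.0583 0.0722 0.0584 0.0728] ang [-90.4736 179.8529  90.0563  -0.2091]
post [ 0.4379 -0.0684] 
 [[ 0.4479 -0.0613]
 [ 0.448  -0.0753]
 [ 0.4276 -0.0749]
 [ 0.4283 -0.0623]]
  sides [0.0141 0.0204 0.0126 0.0196] ang [-89.3968 178.6711  86.965    2.83  ]
jaw [ 0.4387 -0.0267] 
 [[ 0.4656 -0.0208]
 [ 0.4658 -0.0321]
 [ 0.4117 -0.0328]
 [ 0.4117 -0.0211]]
  sides [0.0114 0.054  0.0117 0.0538] ang [ -89.1338 -179.2661   89.9402    0.3297]
anvil [0.4381 0.099 ] 
 [[0.466  0.1036]
 [0.4659 0.0948]
 [0.4106 0.0943]
 [0.4099 0.1035]]
  sides [0.0088 0.0553 0.0091 0.0562] ang [ -90.5354 -179.5213   94.682     0.1298]
hole [0.4388 0.139 ]
```

Gauge yaw ≈ 0, origin ≈ (0.4385, 0.039), and the sizes match the given ones. The post is at (0.438, -0.069). I'll descend over it with the fingers closing along y.

>>> {"fn": "arm_command", "kwargs": {
  "plan": [
    {"grip": -1,"slide": [-0.026,0.078,0],"spin": 0},
    {"grip": -1,"slide": [0,0.078,0],"spin": 0},
    {"grip": -1,"slide": [0,0.078,0],"spin": 0},
    {"grip": -1,"slide": [0,0,0.08],"spin": 0},
    {"grip": -1,"slide": [0,0,0.08],"spin": 0},
    {"grip": -1,"slide": [0,0,0.08],"spin": 0},
    {"grip": -1,"slide": [0,0,0.08],"spin": 0},
    {"grip": -1,"slide": [0,0,0.08],"spin": 0},
    {"grip": -1,"slide": [0,0,0.008],"spin": 0},
    {"grip": -1,"slide": [0,0,0],"spin": 0}
  ]
}}

```text
time: 3.88
tool_pos: [0.4383, -0.0698, 0.0876]
ee_rot: [3.141, -0.001, -0.002]
wrist_force: [-0.2, 0.1, -0.1]
width: 0.0937
finger_force: 0.0
```

>>> {"fn": "arm_command", "kwargs": {
  "plan": [
    {"grip": 1,"slide": [0,0,0],"spin": 0},
    {"grip": 1,"slide": [0,0,0],"spin": 0},
    {"grip": 1,"slide": [0,0,0],"spin": 0},
    {"grip": 1,"slide": [0,0,0],"spin": 0},
    {"grip": 1,"slide": [0,0,0],"spin": 0},
    {"grip": 1,"slide": [0,0,0],"spin": 0}
  ]
}}

```text
time: 4.62
tool_pos: [0.4379, -0.0687, 0.0864]
ee_rot: [3.142, 0.0, -0.0]
wrist_force: [-0.4, -1.3, -0.9]
width: 0.0377
finger_force: 0.0
```

>>> {"fn": "arm_command", "kwargs": {
  "plan": [
    {"grip": 1,"slide": [0,0,0],"spin": 0},
    {"grip": 1,"slide": [0,0,0],"spin": 0},
    {"grip": 1,"slide": [0,0,0],"spin": 0},
    {"grip": 1,"slide": [0,0,0],"spin": 0}
  ]
}}

```text
time: 5.12
tool_pos: [0.4379, -0.0687, 0.0864]
ee_rot: [-3.141, 0.0, -0.001]
wrist_force: [-0.3, 0.3, -0.2]
width: 0.0155
finger_force: 30.0
```

>>> {"fn": "arm_command", "kwargs": {
  "plan": [
    {"grip": 1,"slide": [0,-0.01,0],"spin": 0},
    {"grip": 1,"slide": [0,-0.01,0],"spin": 0},
    {"grip": 1,"slide": [0,-0.01,0],"spin": 0},
    {"grip": 1,"slide": [0,-0.01,0],"spin": 0},
    {"grip": 1,"slide": [0,-0.01,0],"spin": 0},
    {"grip": 1,"slide": [0,-0.01,0],"spin": 0},
    {"grip": 1,"slide": [0,-0.01,0],"spin": 0},
    {"grip": 1,"slide": [0,-0.01,0],"spin": 0}
  ]
}}

```text
time: 6.12
tool_pos: [0.4381, -0.0287, 0.0865]
ee_rot: [3.141, -0.0, -0.0]
wrist_force: [2.1, -3.1, -1.9]
width: 0.0158
finger_force: 30.0
```

>>> {"fn": "arm_command", "kwargs": {
  "plan": [
    {"grip": 1,"slide": [0,-0.004,0],"spin": 0},
    {"grip": 1,"slide": [0,-0.004,0],"spin": 0},
    {"grip": 1,"slide": [0,0,0],"spin": 0}
  ]
}}

```text
time: 6.5
tool_pos: [0.4381, -0.0246, 0.0865]
ee_rot: [-3.141, -0.0, -0.0]
wrist_force: [2.3, -1.7, -2.3]
width: 0.0159
finger_force: 30.0
```

>>> {"fn": "arm_command", "kwargs": {
  "plan": [
    {"grip": 1,"slide": [0,-0.003,0],"spin": 0},
    {"grip": 1,"slide": [0,-0.003,0],"spin": 0},
    {"grip": 1,"slide": [0,0,0],"spin": 0}
  ]
}}

```text
time: 6.88
tool_pos: [0.4381, -0.0217, 0.0865]
ee_rot: [-3.142, -0.0, -0.0]
wrist_force: [2.4, -2.0, -3.7]
width: 0.0156
finger_force: 30.0
```

>>> {"fn": "arm_command", "kwargs": {
  "plan": [
    {"grip": 1,"slide": [0,-0.002,0],"spin": 0},
    {"grip": 1,"slide": [0,0,0],"spin": 0}
  ]
}}

```text
time: 7.12
tool_pos: [0.4381, -0.0207, 0.0865]
ee_rot: [3.142, -0.0, -0.0]
wrist_force: [3.0, -2.3, -3.0]
width: 0.0163
finger_force: 30.0
```

>>> {"fn": "arm_command", "kwargs": {
  "plan": [
    {"grip": 1,"slide": [0,-0.002,0],"spin": 0},
    {"grip": 1,"slide": [0,0,0],"spin": 0}
  ]
}}

```text
time: 7.38
tool_pos: [0.4381, -0.0197, 0.0865]
ee_rot: [3.142, -0.0, -0.0]
wrist_force: [3.9, -2.2, -3.6]
width: 0.016
finger_force: 30.0
```

>>> {"fn": "arm_command", "kwargs": {
  "plan": [
    {"grip": 1,"slide": [0,-0.002,0],"spin": 0},
    {"grip": 1,"slide": [0,0,0],"spin": 0}
  ]
}}

```text
time: 7.62
tool_pos: [0.4381, -0.0194, 0.0865]
ee_rot: [3.14, -0.0, -0.001]
wrist_force: [4.1, -4.4, -3.6]
width: 0.0155
finger_force: 30.0
```

>>> {"fn": "arm_command", "kwargs": {
  "plan": [
    {"grip": 1,"slide": [0,-0.002,0],"spin": 0},
    {"grip": 1,"slide": [0,0,0],"spin": 0}
  ]
}}

```text
time: 7.88
tool_pos: [0.4381, -0.0192, 0.0865]
ee_rot: [3.138, -0.0, -0.001]
wrist_force: [2.7, -8.0, -3.3]
width: 0.0159
finger_force: 30.0
```

>>> {"fn": "arm_command", "kwargs": {
  "plan": [
    {"grip": 1,"slide": [0,-0.002,0],"spin": 0},
    {"grip": 1,"slide": [0,0,0],"spin": 0}
  ]
}}

```text
time: 8.12
tool_pos: [0.4381, -0.019, 0.0865]
ee_rot: [3.137, -0.0, -0.001]
wrist_force: [3.4, -9.9, -4.3]
width: 0.0159
finger_force: 30.0
```

The force rises while the motion stops, so the distributor is clamped. I'll relax the push slightly and then open.

>>> {"fn": "arm_command", "kwargs": {
  "plan": [
    {"grip": 1,"slide": [0,0.0035,0],"spin": 0},
    {"grip": 1,"slide": [0,0,0],"spin": 0},
    {"grip": -1,"slide": [0,0,0],"spin": 0},
    {"grip": -1,"slide": [0,0,0],"spin": 0},
    {"grip": -1,"slide": [0,0,0],"spin": 0},
    {"grip": -1,"slide": [0,0,0],"spin": 0}
  ]
}}

```text
time: 8.88
tool_pos: [0.4378, -0.0183, 0.0865]
ee_rot: [-3.141, 0.0, -0.0]
wrist_force: [0.7, 0.5, 0.0]
width: 0.0522
finger_force: 0.0
```

```bash
python3 - <<'E'
from h import *
np.set_printoptions(precision=4,suppress=True)
ci=np.load("w1c.npy",allow_pickle=True).item(); im=np.load("w1.npy")
c=cv2.resize(im[65:130,255:335],None,fx=8,fy=8,interpolation=cv2.INTER_CUBIC)
cv2.imwrite("pics/w1c.png",c[:,:,::-1])
E
```

```text
(no output)
```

View pics/w1c.png

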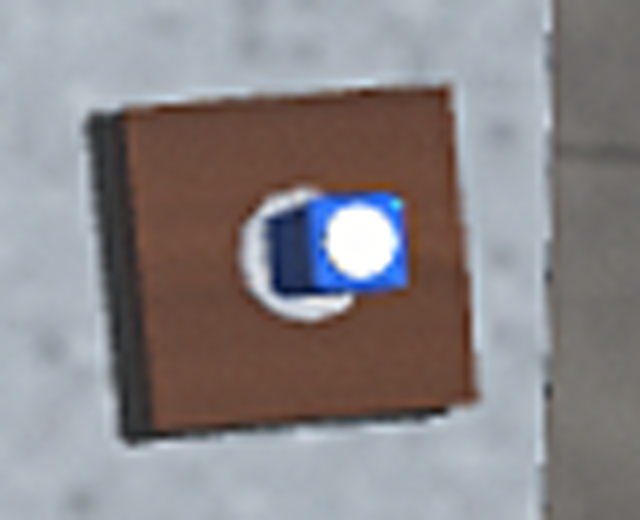

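The stand shows the stylus's handle top at about (358,243) of the crop, with small rotation. I'll hover over the stylus and look straight down.

>>> {"fn": "arm_command", "kwargs": {
  "plan": [
    {"grip": -1,"slide": [0,0,-0.08],"spin": 0},
    {"grip": -1,"slide": [0,0,-0.1],"spin": 0},
    {"grip": -1,"slide": [0,0.08,-0.1],"spin": 0},
    {"grip": -1,"slide": [0,0.1,-0.05],"spin": 0},
    {"grip": -1,"slide": [0,0.1,0],"spin": 0},
    {"grip": -1,"slide": [0,0.1,0],"spin": 0},
    {"grip": -1,"slide": [0,0.1,0],"spin": 0},
    {"grip": -1,"slide": [0,0.1,0],"spin": 0},
    {"grip": -1,"slide": [0,0.08,0],"spin": 0},
    {"grip": -1,"slide": [0,0,0],"spin": 0}
  ]
}}

```text
time: 10.12
tool_pos: [0.4371, -0.3497, 0.2491]
ee_rot: [-3.14, 0.002, -0.004]
wrist_force: [-0.2, 0.7, 0.4]
width: 0.0943
finger_force: 0.0
```

```bash
python3 - <<'E'
from h import *
np.set_printoptions(precision=4,suppress=True)
o=sensors.get_obs();ci=camera_info("wrist");im=snapshot("wrist")
np.save("w3.npy",im);np.save("w3c.npy",ci)
print(o['tool_pos'],o['ee_rot'],ci['position'])
p=proj("wrist",[.438,-.35,.11],ci).round().astype(int);print(p)
u0,v0=p-[50,37];print(u0,v0)
cv2.imwrite("pics/w3c.png",cv2.resize(im[v0:v0+75,u0:u0+100],None,fx=8,fy=8,interpolation=cv2.INTER_CUBIC)[:,:,::-1])
E
```

```text
[ 0.4371 -0.3497  0.2491] [-3.1405  0.0016 -0.004 ] [ 0.5214 -0.3502  0.4031]
[255 188]
205 151
```

View pics/w3c.png

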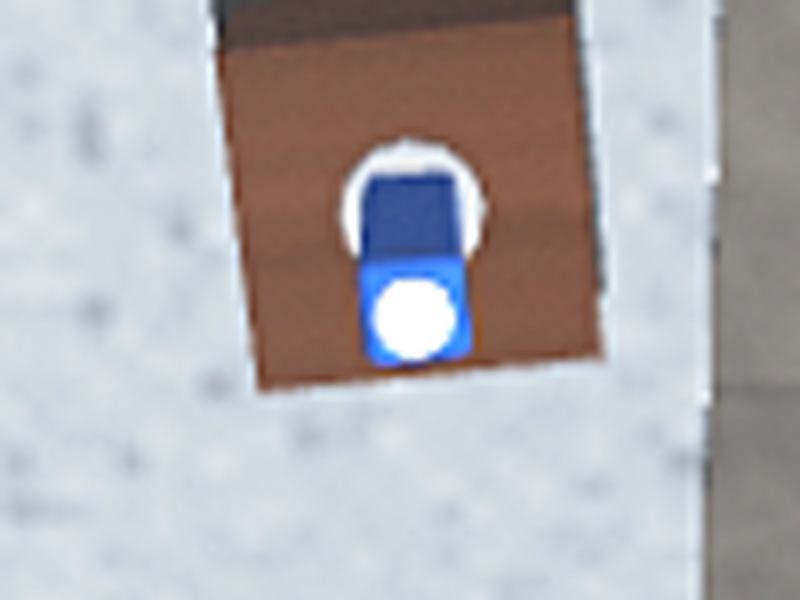

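Close view: handle top at about (415,310) of the crop, turned about 4°. I'll measure it with a mask.

```bash
python3 - <<'E'
from h import *
np.set_printoptions(precision=4,suppress=True)
ci=np.load("w3c.npy",allow_pickle=True).item()
def w(u,v,z): return onz("wrist",205+(u+.5)/8-.5,151+(v+.5)/8-.5,z,ci)[:2]
for k,pts,z in(("handle",[(360,262),(466,257),(472,357),(371,363)],.110),("stand",[(219,48),(575,13),(602,355),(258,390)],.052),):
    q=np.array([w(*p,z) for p in pts]);d=np.diff(np.vstack([q,q[:1]]),axis=0)
    print(k,q.mean(0),np.hypot(*d.T),np.degrees(np.arctan2(d[:,1],d[:,0])))
print("cap",w(414,319,.113),"collar",w(413,212,.056))
im=np.load("w3.npy");h=cv2.cvtColor(im,cv2.COLOR_RGB2HSV)
m=cv2.inRange(h,(105,120,190),(125,255,255));m[:151]=0
c=max(cv2.findContours(m,0,2)[0],key=cv2.contourArea);r=cv2.minAreaRect(c)
print(r,onz("wrist",*r[0],.110,ci))
E
```

```text
handle [ 0.437 -0.352] [0.0135 0.0134 0.0131 0.0136] [ -87.3767 -176.4178   93.3803    5.559 ]
stand [ 0.4371 -0.3518] [0.0535 0.0536 0.0536 0.054 ] [ -84.4832 -174.6569   95.9098    5.1606]
cap [ 0.4367 -0.3516] collar [ 0.4368 -0.3517]
((256.4000244140625, 189.20001220703125), (12.899612426757812, 12.651541709899902), 82.87498474121094) [ 0.4372 -0.3517  0.11  ]
```

Stylus at (0.437, -0.352), yaw ≈ +5°; handle, collar and stand centres agree.

>>> {"fn": "arm_command", "kwargs": {
  "plan": [
    {"grip": -1,"slide": [0,0.004,0],"spin": -0.95},
    {"grip": -1,"slide": [0,0,0.08],"spin": 0},
    {"grip": -1,"slide": [0,0,0.08],"spin": 0},
    {"grip": -1,"slide": [0,0,0.08],"spin": 0},
    {"grip": -1,"slide": [0,0,0.07],"spin": 0},
    {"grip": -1,"slide": [0,0,0],"spin": 0},
    {"grip": -1,"slide": [0,0,0],"spin": 0}
  ]
}}

```text
time: 11.05
tool_pos: [0.4387, -0.3494, 0.0972]
ee_rot: [3.14, -0.002, 0.084]
wrist_force: [0.5, 0.1, 0.6]
width: 0.0941
finger_force: 0.0
```

>>> {"fn": "arm_command", "kwargs": {
  "plan": [
    {"grip": 1,"slide": [0,0,0],"spin": 0},
    {"grip": 1,"slide": [0,0,0],"spin": 0},
    {"grip": 1,"slide": [0,0,0],"spin": 0},
    {"grip": 1,"slide": [0,0,0],"spin": 0},
    {"grip": 1,"slide": [0,0,0],"spin": 0},
    {"grip": 1,"slide": [0,0,0],"spin": 0},
    {"grip": 1,"slide": [0,0,0],"spin": 0},
    {"grip": 1,"slide": [0,0,0],"spin": 0},
    {"grip": 1,"slide": [0,0,0],"spin": 0},
    {"grip": 1,"slide": [0,0,0],"spin": 0}
  ]
}}

```text
time: 12.3
tool_pos: [0.4378, -0.3496, 0.0952]
ee_rot: [3.142, 0.0, 0.082]
wrist_force: [-0.7, 0.1, 0.1]
width: 0.0138
finger_force: 30.0
```

>>> {"fn": "arm_command", "kwargs": {
  "plan": [
    {"grip": 1,"slide": [0,0,-0.04],"spin": 0},
    {"grip": 1,"slide": [0,0,-0.06],"spin": 0},
    {"grip": 1,"slide": [0,0,-0.08],"spin": 0},
    {"grip": 1,"slide": [0,0,-0.08],"spin": 0},
    {"grip": 1,"slide": [0,0,0],"spin": 0.95},
    {"grip": 1,"slide": [0,0,0],"spin": 0}
  ]
}}

```text
time: 13.05
tool_pos: [0.4378, -0.3496, 0.2257]
ee_rot: [3.141, -0.001, 0.001]
wrist_force: [-0.3, 0.4, -0.1]
width: 0.0136
finger_force: 30.0
```

>>> {"fn": "arm_command", "kwargs": {
  "plan": [
    {"grip": 1,"slide": [0,-0.09,0],"spin": 0},
    {"grip": 1,"slide": [0,-0.1,0],"spin": 0},
    {"grip": 1,"slide": [0,-0.1,0],"spin": 0},
    {"grip": 1,"slide": [0,-0.1,0],"spin": 0},
    {"grip": 1,"slide": [0,-0.1,0],"spin": 0},
    {"grip": 1,"slide": [0,-0.1,0],"spin": 0},
    {"grip": 1,"slide": [0,-0.1,0],"spin": 0},
    {"grip": 1,"slide": [0,-0.1,0],"spin": 0},
    {"grip": 1,"slide": [0,-0.1,0],"spin": 0},
    {"grip": 1,"slide": [0,-0.06,0],"spin": 0}
  ]
}}

```text
time: 14.3
tool_pos: [0.437, 0.1275, 0.2241]
ee_rot: [3.142, 0.002, 0.003]
wrist_force: [0.6, 0.6, 0.1]
width: 0.0137
finger_force: 30.0
```

>>> {"fn": "arm_command", "kwargs": {
  "plan": [
    {"grip": 1,"slide": [0,0,0],"spin": 0},
    {"grip": 1,"slide": [0,0,0],"spin": 0},
    {"grip": 1,"slide": [0,0,0],"spin": 0}
  ]
}}

```text
time: 14.68
tool_pos: [0.438, 0.1243, 0.225]
ee_rot: [3.141, 0.0, -0.002]
wrist_force: [-0.2, -0.8, -0.3]
width: 0.014
finger_force: 30.0
```

```bash
python3 - <<'E'
from h import *
np.set_printoptions(precision=4,suppress=True)
o=sensors.get_obs();ci=camera_info("wrist");im=snapshot("wrist")
np.save("w4.npy",im);np.save("w4c.npy",ci)
print(o['tool_pos'],o['ee_rot'],o['width'],ci['position'])
print(proj("wrist",[.4388,.139,.062],ci),proj("wrist",o['tool_pos']-[0,0,.088],ci))
cv2.imwrite("pics/w4.png",cv2.resize(im[110:310,150:400],None,fx=3,fy=3,interpolation=cv2.INTER_CUBIC)[:,:,::-1])
E
```

```text
[0.438  0.1243 0.225 ] [ 3.141   0.0004 -0.0019] 0.013978569430517281 [0.5221 0.1243 0.379 ]
[240.9167 182.7542] [254.2807 205.7425]
```

View pics/w4.png

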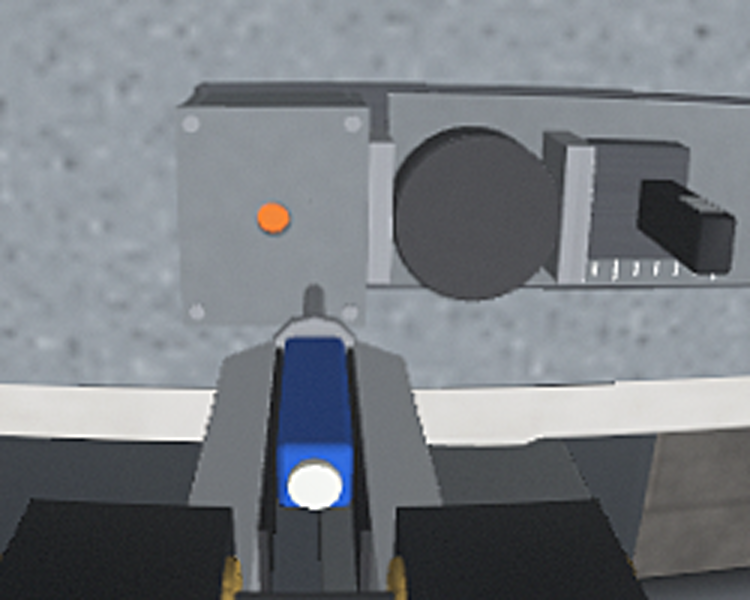

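The distributor is clamped, the pin is straight with its tip at (254.7,206) in the full image, as predicted, and the hole is at (241,182.7), also as predicted. I'll go over the hole and stop about 10 mm above it.

>>> {"fn": "arm_command", "kwargs": {
  "plan": [
    {"grip": 1,"slide": [0.002,-0.03,0],"spin": 0},
    {"grip": 1,"slide": [0,0,0.06],"spin": 0},
    {"grip": 1,"slide": [0,0,0.06],"spin": 0},
    {"grip": 1,"slide": [0,0,0],"spin": 0},
    {"grip": 1,"slide": [0,0,0],"spin": 0}
  ]
}}

```text
time: 15.35
tool_pos: [0.4396, 0.1408, 0.1664]
ee_rot: [-3.141, -0.002, -0.0]
wrist_force: [-0.2, 0.4, 0.5]
width: 0.0136
finger_force: 30.0
```

```bash
python3 - <<'E'
from h import *
np.set_printoptions(precision=4,suppress=True)
o=sensors.get_obs();ci=camera_info("wrist");im=snapshot("wrist")
print(o['tool_pos'],o['ee_rot'],ci['position'])
print(proj("wrist",[.4388,.139,.062],ci),proj("wrist",o['tool_pos']-[0,0,.088],ci))
m=cv2.inRange(cv2.cvtColor(im,cv2.COLOR_RGB2HSV),(5,150,120),(20,255,255));print(cv2.boundingRect(m))
cv2.imwrite("pics/w5.png",cv2.resize(im[170:250,205:305],None,fx=8,fy=7.5,interpolation=cv2.INTER_CUBIC)[:,:,::-1])
E
```

```text
[0.4396 0.1408 0.1664] [-3.1412 -0.0016 -0.0004] [0.5234 0.1407 0.3206]
[256.2936 200.9443] [254.3541 205.9517]
(11, 92, 251, 244)
```

View pics/w5.png

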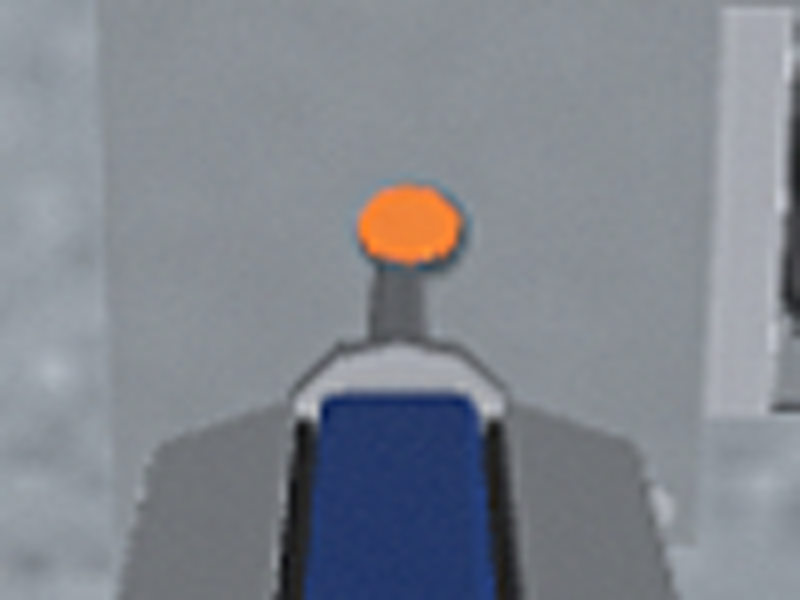

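The hole is centred at u≈256.4 and the pin at 254.9, so I shift about 1.3 mm towards -y and 0.8 mm in -x, then enter.

>>> {"fn": "arm_command", "kwargs": {
  "plan": [
    {"grip": 1,"slide": [-0.0016,0.0026,0],"spin": 0},
    {"grip": 1,"slide": [0,0,0],"spin": 0},
    {"grip": 1,"slide": [0,0,0.015],"spin": 0},
    {"grip": 1,"slide": [0,0,0.015],"spin": 0},
    {"grip": 1,"slide": [0,0,0.015],"spin": 0},
    {"grip": 1,"slide": [0,0,0.015],"spin": 0},
    {"grip": 1,"slide": [0,0,0],"spin": 0}
  ]
}}

```text
time: 16.27
tool_pos: [0.4376, 0.139, 0.1342]
ee_rot: [3.141, 0.002, -0.0]
wrist_force: [1.4, -0.3, 0.1]
width: 0.0138
finger_force: 30.0
```

>>> {"fn": "arm_command", "kwargs": {
  "plan": [
    {"grip": 1,"slide": [0,0,0.008],"spin": 0},
    {"grip": 1,"slide": [0,0,0.008],"spin": 0},
    {"grip": 1,"slide": [0,0,0],"spin": 0}
  ]
}}

```text
time: 16.65
tool_pos: [0.4385, 0.1392, 0.1276]
ee_rot: [-3.142, -0.001, -0.0]
wrist_force: [-1.1, 1.4, 1.4]
width: 0.0136
finger_force: 30.0
```

>>> {"fn": "arm_command", "kwargs": {
  "plan": [
    {"grip": 1,"slide": [0,0,0.006],"spin": 0},
    {"grip": 1,"slide": [0,0,0],"spin": 0}
  ]
}}

```text
time: 16.9
tool_pos: [0.4385, 0.1392, 0.1247]
ee_rot: [-3.142, -0.001, -0.0]
wrist_force: [-0.4, 0.2, 3.0]
width: 0.0137
finger_force: 30.0
```

>>> {"fn": "arm_command", "kwargs": {
  "plan": [
    {"grip": 1,"slide": [0,0,0.005],"spin": 0},
    {"grip": 1,"slide": [0,0,0],"spin": 0}
  ]
}}

```text
time: 17.15
tool_pos: [0.4385, 0.1392, 0.1221]
ee_rot: [-3.141, -0.001, -0.0]
wrist_force: [-0.8, 0.4, 4.3]
width: 0.0138
finger_force: 30.0
```

>>> {"fn": "arm_command", "kwargs": {
  "plan": [
    {"grip": 1,"slide": [0,0,0.004],"spin": 0},
    {"grip": 1,"slide": [0,0,0],"spin": 0}
  ]
}}

```text
time: 17.4
tool_pos: [0.4386, 0.1392, 0.1218]
ee_rot: [-3.141, -0.002, -0.0]
wrist_force: [-2.7, -1.3, 11.8]
width: 0.0144
finger_force: 30.0
```

The force jumped past 5 N while the motion stopped, so the button is at its stop. I'll hold briefly and verify before handing in.

>>> {"fn": "arm_command", "kwargs": {
  "plan": [
    {"grip": 1,"slide": [0,0,0],"spin": 0},
    {"grip": 1,"slide": [0,0,0],"spin": 0},
    {"grip": 1,"slide": [0,0,0],"spin": 0},
    {"grip": 1,"slide": [0,0,0],"spin": 0}
  ]
}}

```text
time: 17.9
tool_pos: [0.4387, 0.1392, 0.1218]
ee_rot: [-3.141, -0.002, -0.0]
wrist_force: [-2.6, -1.1, 11.8]
width: 0.0136
finger_force: 30.0
```

```bash
python3 - <<'E'
from h import *
cv2.imwrite("pics/w6.png",snapshot("wrist")[:,:,::-1])
E
```

```text
(no output)
```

View pics/w6.png

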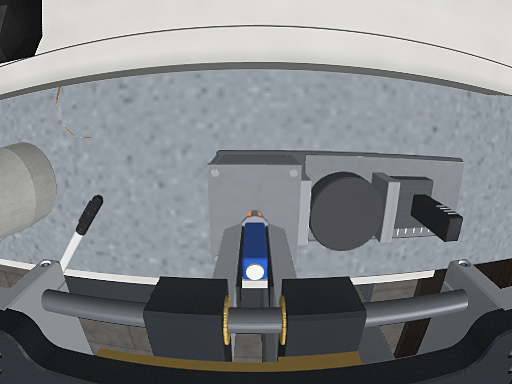

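The stylus is in the hole at (255,215). The distributor (345,210) is upright between anvil and jaw, and the force holds at a steady 11.8 N, so I'm handing it in.

```bash
python3 -c "
from bench import *
print(ticket.close_job())"
```

```text
the job is handed in; nothing more can be done
None
```

I handed the job in at about 18 s of the 58 s allowed: the distributor is clamped between jaw and anvil, and the gripped stylus holds the button at its stop with a steady 11.8 N; the hand-in returned no verdict.

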